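# Hang the square frame on the bench hook

### The job

Take the square-windowed frame out of the two-slot rest and hang it on the hook stand: bring it in from the hook's open side so that the hook passes through its window, lower it into the throat behind the upturned tip, and let go so that it hangs still and upright. Leave the round frame standing in its slot.

Things in the scene. Friction and masses are not known exactly. Their poses are not given: they have to be found in the camera images.
- square_frame: The part to hang: upright steel frame with a rectangular window and a black tab on top, 0.14 kg. Origin: centre of its underside, 6 mm above the worktop at the start; z up, x across its width, y through its thickness. Foot 68 x 12 mm to z 16 mm; plate 68 x 8 mm to z 74; window 44 mm wide, z 16 to 62, open through along y; tab 24 x 10 mm, z 74 to 118. Hangs either way round.
- tab (a point): Grip point of the square frame: middle of the upper tab, (0, 0, 103 mm) in the frame's axes. Pinch the tab across its 10 mm thickness, fingers closing along the frame's y. With the fingertips no lower than z 86 mm the fingers stay clear of hook and frame.
- window_top (a point): Middle of the upper edge of the square frame's window, at mid thickness: (0, 0, 62 mm) in the frame's axes. This edge comes to lie on the hook.
- round_frame: Bystander, to be left in its slot: same foot, tab, height (118 mm) and materials, but its middle is a ring, 60 mm outside and 38 mm inside, 8 mm thick. Loose; origin at the centre of its underside, same axes as the square frame.
- rest: Fixed aluminium block, 196 x 46 x 20 mm, its long x axis roughly ahead of the robot; origin at the centre of its underside. Two slots in line, centred at x = -50 and +50 mm, each 74 mm long, 15 mm wide, floor 6 mm above the worktop. One frame stands in each, its x along the rest's x; which one is where varies.
- hook_stand: Fixed stand: grey base 70 x 66 x 10 mm and a hook bent from steel strip 16 mm wide (x), 6 mm thick: post at y -24 to -18 mm up to z 164, level arm y -18 to 18 with upper face at z 150, upturned tip at y 18 to 24 up to z 164. It opens to its +y (roughly the robot's left): a window is slipped over the tip by moving along -y. Origin under the arm's middle, on the worktop.
- hook_seat (a point): Middle of the throat: centre of the upper face of the level arm, (0, 0, 150 mm) in the stand's axes, with the stand's axes. The throat is 36 mm long along y between post and tip; both rise 14 mm above it.

How it is judged:
By the outcome, as a careful person would: the job done as asked, in the order asked, and still so for the second after the job is handed in, with the robot touching nothing.
It also fails if it takes over 35 s, if anything falls off the work surface, if the arm or the gripper's body presses on something with over 40 N, if the wrist force passes 120 N, or if a joint passes its speed limit or range.

### The arm

A 7-joint arm with a two-finger parallel gripper is mounted at the origin on a cart in front of the work surface, level with it; the furniture and walls round the work are solid. World frame = base frame: x ahead of the robot, y to its left, z up, the work surface at z = 0. Lengths are in m, angles in rad, forces in N, time in s.
With the tool pointing down it reaches from about 0.425 to 0.925 m from the base axis. Payload 6.8 kg.
Tool frame: the origin (TCP) lies at the centre of the arm's flange, where the gripper is bolted on; the fingertips stand 173 mm ahead of it and the grasp point (between the pads) lies 155 mm ahead of it (r.hold_point_z is the distance from the TCP to the grasp point, in m); z points along the fingers, x is the direction in which the jaws open and shut, and the axes are right-handed (so a half turn about z gives the same grasp; the last joint's range is limited). The gripper opens to 85 mm and grips with 20 to 120 N. Pads are 22 mm wide; open, the fingers measure 114 mm over their backs; the gripper's body (76 mm by 85 mm) begins 54 mm behind the grasp point. The pads swing forward as they close: fully open they stand 13 mm farther back than shut.
Start: joints at [1.082, 0.477, 0.022, 1.555, -0.011, 1.109, -0.083], TCP at [0.251, -0.627, 0.405] pointing down, gripper open.
Joint ranges: [-2.96, 2.96], [-0.34, 2.1], [-1.41, 1.46], [0.24, 2.44], [-1.37, 4.51], [0.17, 1.92], [-2.96, 2.96]. Speed limits (rad/s): [2.39, 2.39, 3.14, 3.14, 3.14, 3.14, 3.14].

### API

Orientations are given as a rotation vector (axis times angle).
In Python, from bench import r gives the robot as it stands.
- The arm moves only by the tool apply_moves, never from a script. Its arguments are lists of equal length, an entry for each row: "dp": the shift along the tool's x, y, z scaled (see below), a list of three; "twist": the turn, a rotation vector about the tool's x, y, z scaled (see below), a list of three; "jaw": the closure in counts, from 0 (fully open) to 255 (shut). In form: {"dp": [[x, y, z], ...], "twist": [[rx, ry, rz], ...], "jaw": [jaw, ...]}. A call has 1 to 20 rows; each row shifts and turns the pose as measured when the row begins, along the tool's axes as they then stand; what a row does not reach is not made up. The controller multiplies each number of a shift by 12 cm and each number of a turn by 120 degrees. A row lasts 1/10 s, in which the tool goes at most 50 mm and 8.59 degrees, less where a joint would pass 70% of its speed; a pose out of reach is approached as far as the arm can. A call with a number of a shift or a turn outside -1 to 1 is refused whole. A call with a gripper value outside its range is refused whole. The fingers move at their own pace and stop on an object; "grip_force" is the grip in N (left out, the last holds). Time passes only in rows, so rows that do not move let the fingers close. It gives the time, the measured TCP pose, the force and the opening at its end, in the units of the state.
- r.get_obs(): the state, without advancing time (a new reading comes with each control period).
- r.grab_frame(name): name is "side" or "top" or "wrist"; returns a dict with "color" (400x640x3 uint8, red, green, blue), "z_map" (400x640 float32, m along the optical axis (not along the pixel's ray), 0 where there is no reading), "intrinsics" (3x3 intrinsics, pixels), "R" (3x3) and "t" (3): a world point X has camera coordinates R X + t; the wrist camera has in their place "hand_eye" (4x4, takes a point from camera to tool coordinates, whose origin is the TCP and whose axes are the tool frame's). Camera axes: x right, y down, z forward; pixel columns grow to the right and rows downward; lengths in m; the calibration is good to about 2 mm. The wrist camera is an equidistant fisheye: a pixel r from the principal point sees the ray r / f radians off the axis. A picture is of the moment at which its call begins: read the wrist's pose just before it.
- r.hand_in(): hands the job in, once; it reports no verdict.
The state is a dict: "clock": time; "joints": joint angles; "qvel": joint speeds; "tau": joint torques, N m; "tcp_pos": TCP position; "orientation": TCP orientation; "contact_force": force on the tool from outside, world axes, zero at the start; "moment": the same for the moment, N m; "grip_width": finger opening in m.
Only numpy, scipy, OpenCV 4.12 (cv2) and the standard library are available. Lean on these libraries where they do the work, as an engineer would, in place of code of your own. Each camera call takes 0.05 s, during which the arm holds its last target.

## Working session

There is one attempt and no reset: what is moved stays moved. The work goes in short steps, Python scripts to look and compute and a tool call to move; the robot and the scene stay as the last step left them, time stands still between calls to the robot, and variables do not carry over. Pictures are saved under pics/ and viewed, and the job is handed in when it is done.

Besides the shell and the picture viewer there is one more tool, called after "Emit:" as name(argument=value, ...) on one line, values as JSON. apply_moves: Moves the arm, as the interface text tells. Shifts and turns lie within -1 to 1; 1 stands for 12 cm of shift or 120 degrees of turn. Its arguments: {"type":"object","properties":{"dp":{"type":"array"},"twist":{"type":"array"},"jaw":{"type":"array"},"grip_force":{"type":"number"}},"required":["dp","twist","jaw"]}

```bash
ls; mkdir -p pics; python3 - <<'E'
from bench import r
import cv2,numpy as np
print(r.get_obs())
for n in ["side","top","wrist"]:
    f=r.grab_frame(n); cv2.imwrite(f"pics/{n}0.png",f["color"][:,:,::-1])
    np.savez(f"/tmp/{n}0.npz",**f)
    print(n,{k:np.round(v,4).tolist() for k,v in f.items() if k not in("color","z_map")})
E
```

```text
pics
{'clock': 0.0, 'joints': array([ 1.08187767,  0.47783989,  0.02232075,  1.55642303, -0.01149923,
        1.1092862 , -0.083093  ]), 'qvel': array([ 0.00112233,  0.0012094 , -0.00069104,  0.00142413, -0.00023935,
        0.00224478,  0.00097946]), 'tau': array([-1.24675244e-03, -5.96459699e+01,  1.60714701e+00, -2.81201327e+01,
        1.24574019e-02,  9.35408782e-03,  8.25244172e-06]), 'tcp_pos': array([ 0.25080693, -0.6263947 ,  0.40371037]), 'orientation': array([-2.60100639e+00,  1.76028743e+00,  2.48555507e-03]), 'contact_force': array([-0.33107538,  0.35695771, -0.01530994]), 'moment': array([ 0.05741253, -0.01276465, -0.02738804]), 'grip_width': 0.08530885194902806}
side {'intrinsics': [[421.7453, 0.0, 320.7022], [0.0, 421.7453, 195.0144], [0.0, 0.0, 1.0]], 'R': [[-0.985, -0.1719, -0.0164], [-0.0516, 0.3839, -0.9219], [0.1648, -0.9072, -0.387]], 't': [0.5119, 0.0713, 0.9613]}
top {'intrinsics': [[452.9707, 0.0, 322.2428], [0.0, 452.9707, 197.8476], [0.0, 0.0, 1.0]], 'R': [[-0.126, -0.992, -0.0003], [-0.9716, 0.1235, -0.202], [0.2004, -0.0251, -0.9794]], 't': [0.2077, 0.497, 0.9927]}
wrist {'intrinsics': [[309.7069, 0.0, 314.2901], [0.0, 309.7069, 199.8289], [0.0, 0.0, 1.0]], 'hand_eye': [[1.0, 0.0012, -0.0003, -0.0], [-0.001, 0.9587, 0.2844, -0.0707], [0.0007, -0.2844, 0.9587, 0.032], [0.0, 0.0, 0.0, 1.0]]}
```

View pics/side0.png

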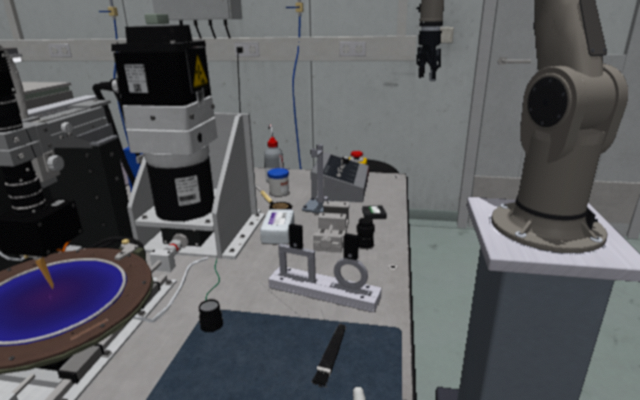

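View pics/top0.png

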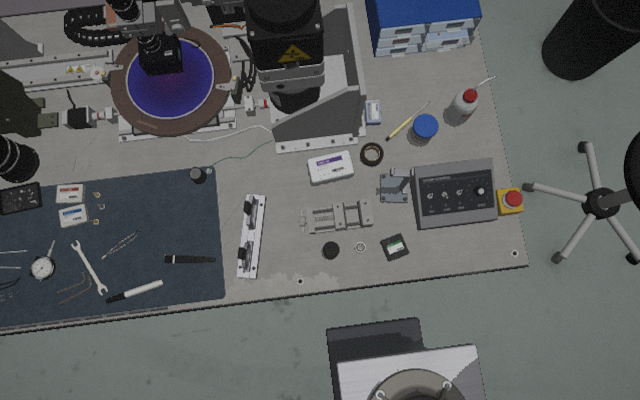

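View pics/wrist0.png

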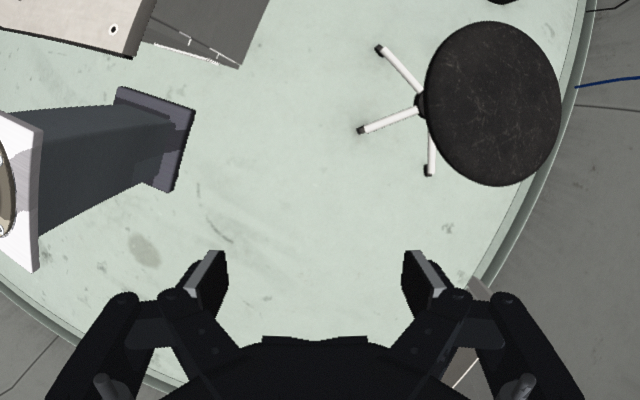

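The side view shows the square frame in the farther (+x) slot, about (297,262), and the round one nearer the robot, about (350,270). The rest is at top (252,236), and the hook stand is at top (395,185) and side (318,185), with a grey control box to its right.

```bash
cat > h.py <<'E'
import numpy as np,cv2
def cloud(f):
    z=f["z_map"];K=f["intrinsics"];v,u=np.mgrid[0:400,0:640]
    c=np.stack([(u-K[0,2])/K[0,0]*z,(v-K[1,2])/K[1,1]*z,z],-1)
    w=(c-f["t"])@f["R"]; w[z<=0]=np.nan
    return w
def proj(f,X):
    c=np.asarray(X)@f["R"].T+f["t"];K=f["intrinsics"]
    return c[...,:2]/c[...,2:]*[K[0,0],K[1,1]]+K[:2,2]
E
python3 - <<'E'
from h import *
for n,boxes in (("top",[(225,185,275,285),(370,155,420,210)]),("side",[(262,215,390,310),(295,135,340,225)])):
    f=dict(np.load(f"/tmp/{n}0.npz")); w=cloud(f)
    for i,(a,b,c,d) in enumerate(boxes):
        s=min(800/(c-a),600/(d-b)); s=int(s)
        cv2.imwrite(f"pics/{n}_c{i}.png",cv2.resize(f["color"][b:d,a:c,::-1],None,fx=s,fy=s,interpolation=cv2.INTER_NEAREST))
    for (u,v) in ([(249,205),(248,206),(243,255),(245,270),(260,200),(252,236),(405,172),(400,172),(395,190),(405,185)] if n=="top" else [(297,237),(297,250),(351,245),(318,150),(318,165),(316,205),(330,290)]):
        print(n,u,v,w[v,u].round(3),f["color"][v,u])
E
```

```text
top 249 205 [0.511 0.304 0.113] [36 33 33]
top 248 206 [0.507 0.305 0.122] [33 35 33]
top 243 255 [0.405 0.326 0.113] [30 36 33]
top 245 270 [0.38 0.34 0.02] [128 129 134]
top 260 200 [0.539 0.29  0.02 ] [178 174 183]
top 252 236 [0.457 0.317 0.016] [182 182 183]
top 405 172 [ 0.532 -0.034  0.15 ] [134 133 137]
top 400 172 [ 0.534 -0.024  0.149] [134 135 139]
top 395 190 [ 0.525 -0.034  0.01 ] [71 73 77]
top 405 185 [ 0.521 -0.047  0.069] [84 83 86]
side 297 237 [0.504 0.315 0.103] [7 9 8]
side 297 250 [0.505 0.316 0.078] [76 76 81]
side 351 245 [0.409 0.339 0.108] [5 6 7]
side 318 150 [ 0.531 -0.041  0.149] [107 108 116]
side 318 165 [ 0.533 -0.045  0.11 ] [76 77 83]
side 316 205 [ 0.537 -0.028  0.008] [104 113 124]
side 330 290 [0.444 0.341 0.019] [193 192 202]
```

```bash
python3 - <<'E'
import cv2,numpy as np
from h import *
ims=[cv2.resize(cv2.imread(f"pics/{n}.png"),(400,300) if 0 else None,fx=s,fy=s) for n,s in (("top_c0",.9),("top_c1",.5),("side_c0",.5),("side_c1",.5))]
print([i.shape for i in ims])
H=[(0,0),(400,0),(0,300),(400,300)];c=np.zeros((600,800,3),np.uint8)
for im,(x,y) in zip(ims,H):
    k=min(400/im.shape[1],300/im.shape[0]);im=cv2.resize(im,None,fx=k,fy=k);c[y:y+im.shape[0],x:x+im.shape[1]][:300,:400]=im[:300,:400]
cv2.imwrite("pics/mont.png",c)
# fits
def rect(P): 
    return cv2.minAreaRect(P.astype(np.float32))
for n in("top","side"):
    f=dict(np.load(f"/tmp/{n}0.npz"));w=cloud(f)
    def sel(lo,hi): 
        m=np.all((w>lo)&(w<hi),-1); return w[m]
    def rep(name,P):
        if len(P)<3: print(n,name,len(P));return
        (c,s,a)=rect(P[:,:2]*1000); print(n,name,len(P),"c",np.round(c,1),"size",np.round(s,1),"ang",round(a,2),"zmed",np.median(P[:,2]).round(4))
    rep("restop",sel([.33,.25,.012],[.60,.40,.024]))
    rep("sqtab",sel([.46,.25,.085],[.56,.40,.13]))
    rep("rdtab",sel([.36,.25,.085],[.455,.40,.13]))
    rep("sq plate",sel([.46,.25,.03],[.56,.40,.08]))
    rep("base",sel([.47,-.08,.005],[.60,.04,.014]))
    rep("arm",sel([.50,-.08,.143],[.57,.02,.156]))
    rep("hooktop",sel([.50,-.08,.158],[.57,.02,.172]))
    rep("hookall",sel([.50,-.08,.10],[.57,.02,.172]))
E
```

```text
[(540, 270, 3), (275, 250, 3), (285, 384, 3), (270, 135, 3)]
top restop 1179 c [459.7 319.7] size [ 47.2 195.8] ang 77.62 zmed 0.0185
top sqtab 90 c [509.1 308.6] size [10.2 24.2] ang 77.14 zmed 0.1193
top rdtab 88 c [411.3 330.3] size [10.6 23.2] ang 78.37 zmed 0.1205
top sq plate 113 c [508.8 308.8] size [ 8.8 67.9] ang 77.69 zmed 0.0755
top base 613 c [536.8 -29.8] size [146.6  82.1] ang 12.43 zmed 0.0089
top arm 148 c [533.1 -25. ] size [46.4 16.6] ang 81.48 zmed 0.1489
top hooktop 46 c [533.1 -25.7] size [46.6 15.6] ang 80.76 zmed 0.162
top hookall 219 c [533.  -25.7] size [47.7 16.8] ang 80.92 zmed 0.1492
side restop 1773 c [458.8 322.6] size [ 48.7 195.8] ang 77.36 zmed 0.0185
side sqtab 306 c [508.3 311.8] size [11.5 25.1] ang 77.74 zmed 0.1066
side rdtab 346 c [411.  333.4] size [11.  24.2] ang 81.14 zmed 0.1065
side sq plate 535 c [508.  311.5] size [10.8 68.9] ang 77.66 zmed 0.0664
side base 286 c [535.9 -30.4] size [139.1  74.7] ang 59.51 zmed 0.0085
side arm 78 c [531.5 -22.9] size [51.1 17.3] ang 81.55 zmed 0.1492
side hooktop 30 c [531.9 -22.5] size [48.8 15.3] ang 80.62 zmed 0.1611
side hookall 208 c [531.6 -22.9] size [51.2 17.4] ang 81.13 zmed 0.1465
```

View pics/mont.png

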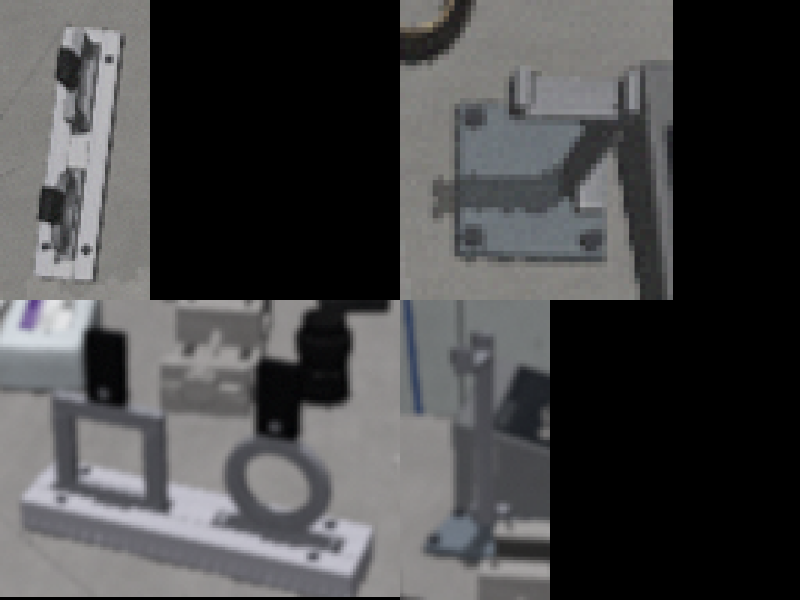

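```bash
python3 - <<'E'
from h import *
from scipy.spatial.transform import Rotation as Ro
R=Ro.from_rotvec([-2.60100639e+00,  1.76028743e+00,  2.48555507e-03]).as_matrix();print(R.round(3))
W=[cloud(dict(np.load(f"/tmp/{n}0.npz"))).reshape(-1,3) for n in("top","side")]
W=np.concatenate(W);W=W[np.isfinite(W).all(1)]
xs=np.arange(.2,1.,.05);ys=np.arange(.6,-.75,-.05)
print("y\\x",*[f"{x*100:4.0f}" for x in xs])
for y in ys:
    print(f"{y*100:4.0f}",*[(lambda q:f"{np.percentile(q,98)*100:4.0f}" if len(q) else "   .")(W[(abs(W[:,0]-x)<.025)&(abs(W[:,1]-y)<.025),2]) for x in xs])
E
```

```text
[[ 0.372 -0.928 -0.001]
 [-0.928 -0.372  0.002]
 [-0.002  0.    -1.   ]]
y\x   20   25   30   35   40   45   50   55   60   65   70   75   80   85   90   95
  60  -79  -79    0    2    0    0    1    0    0    0    0    6    6    6    7   11
  55  -79  -79    0    2    2    1    0    0    0    0    0    6    6    6    6    6
  50  -79  -79    0    0    1    1    0    0    0    0    6    6   19   32   20   14
  45  -79  -79    0    0    1    1    0    0    4    4    6    6   20   39   32   23
  40  -79  -79    0    0    1    0    0    0    4    3    5    6   19   32   31    6
  35  -79  -79    0    2   12    7    2    2    0    0    1    6    7    6   41   39
  30  -79  -79    0    2    9    6   12    8    0    0    0    4    6    7   30   30
  25  -79  -79    0    0    0    0    0    0    0    1   41   43   43   41   30   30
  20  -79  -79    0    0    0    4    4    0    0    1   41   45   46   34   34   31
  15  -79  -79    0    0    6    4    4    4    4    1   41   45   44   18   34    .
  10  -79  -79    0    0    5    5    5    4    4    3   39   42    8   25   28    .
   5  -7
[... 651 characters left out ...]
    0    0   13    0
 -35  -79  -79  -79    .    .    .    .    .    .    .    .    .    .    .    .    .
 -40  -79  -79  -79    .    .    .    .    .    .    .    .    .    .    .    .    .
 -45  -79  -79  -79    .    .    .    .    .    .    .    .    .    .    .    .    .
 -50  -79  -79  -79    .    .    .    .    .    .    .    .    .    .    .    .    .
 -55   34   34  -79    .    .    .    .    .    .    .    .    .    .    .    .    .
 -60   49   49   49    .    .    .    .    .    .    .    .    .    .    .    .    .
 -65  -79   42   47    .    .    .    .    .    .    .    .    .    .    .    .    .
 -70  -79  -79   34  -79  -79  -79  -79  -79  -76  -75  -79  -79  -79  -79  -79  -79
```

Emit:
apply_moves(dp=[[-0.21, -0.27, 0], [-0.21, -0.27, 0], [-0.21, -0.27, 0], [-0.21, -0.27, 0], [-0.21, -0.27, 0], [-0.21, -0.27, 0], [-0.21, -0.27, 0], [-0.21, -0.27, 0], [-0.21, -0.27, 0], [-0.21, -0.27, 0], [-0.21, -0.27, 0], [-0.21, -0.27, 0]], twist=[[0, 0, 0], [0, 0, 0], [0, 0, 0], [0, 0, 0], [0, 0, 0], [0, 0, 0], [0, 0, 0], [0, 0, 0], [0, 0, 0], [0, 0, 0], [0, 0, 0], [0, 0, 0]], jaw=[0, 0, 0, 0, 0, 0, 0, 0, 0, 0, 0, 0])

```text
clock: 1.35
tcp_pos: [0.504, -0.1917, 0.3999]
orientation: [2.587, -1.777, -0.009]
contact_force: [0.2, 1.0, 0.1]
grip_width: 0.0853
```

Emit:
apply_moves(dp=[[-0.35, -0.145, 0], [-0.35, -0.145, 0], [-0.35, -0.145, 0], [-0.35, -0.145, 0], [-0.35, -0.145, 0], [-0.35, -0.145, 0], [-0.35, -0.145, 0], [-0.35, -0.145, 0], [-0.35, -0.145, 0], [-0.35, -0.145, 0], [-0.35, -0.145, 0], [0, 0, 0], [0, 0, 0], [0, 0, 0], [0, 0, 0], [0, 0, 0], [0, 0, 0], [0, 0, 0], [0, 0, 0], [0, 0, 0]], twist=[[0, 0, 0], [0, 0, 0], [0, 0, 0], [0, 0, 0], [0, 0, 0], [0, 0, 0], [0, 0, 0], [0, 0, 0], [0, 0, 0], [0, 0, 0], [0, 0, 0], [0, 0, -0.07], [0, 0, -0.07], [0, 0, -0.07], [0, 0, -0.07], [0, 0, -0.07], [0, 0, -0.07], [0, 0, -0.07], [0, 0, -0.07], [0, 0, -0.07]], jaw=[0, 0, 0, 0, 0, 0, 0, 0, 0, 0, 0, 0, 0, 0, 0, 0, 0, 0, 0, 0])

```text
clock: 3.35
tcp_pos: [0.5126, 0.3368, 0.3956]
orientation: [-3.132, -0.227, 0.017]
contact_force: [-0.0, 0.1, 0.1]
grip_width: 0.0849
```

```bash
cat >> h.py <<'E'
from scipy.spatial.transform import Rotation as Ro
def plan(o,pos,yaw):
    "delta in tool units to reach world pos with tool down, tool x at yaw deg"
    R=Ro.from_rotvec(o["orientation"]).as_matrix(); y=np.radians(yaw)
    T=np.array([[np.cos(y),np.sin(y),0],[np.sin(y),-np.cos(y),0],[0,0,-1]])
    d=R.T@(np.array(pos)-o["tcp_pos"]); t=Ro.from_matrix(R.T@T).as_rotvec(degrees=True)
    print("clock",round(o["clock"],2),"pos",o["tcp_pos"].round(4),"yaw",np.degrees(np.arctan2(R[1,0],R[0,0])).round(2),"toolz",R[:,2].round(4),"q",o["joints"].round(2))
    print("dp units",(d/.12).round(4),"mm",(d*1e3).round(1),"twist units",(t/120).round(4),"deg",t.round(2))
    return R,T
E
python3 - <<'E'
from h import *
from bench import r
plan(r.get_obs(),[.5086,.310,.4],77.6)
E
```

```text
clock 3.35 pos [0.5126 0.3368 0.3956] yaw 8.3 toolz [-1.120e-02  4.000e-04 -9.999e-01] q [-0.15  0.48 -0.72  1.68  0.34  1.12 -0.82]
dp units [-0.0652  0.216  -0.0363] mm [-7.8 25.9 -4.4] twist units [-0.004   0.004  -0.5775] deg [ -0.48   0.48 -69.3 ]
```

Emit:
apply_moves(dp=[[-0.065, 0.216, 0], [0, 0, 0], [0, 0, 0], [0, 0, 0], [0, 0, 0], [0, 0, 0], [0, 0, 0], [0, 0, 0], [0, 0, 0], [0, 0, 0], [0, 0, 0]], twist=[[-0.004, 0.004, 0], [0, 0, -0.065], [0, 0, -0.065], [0, 0, -0.065], [0, 0, -0.065], [0, 0, -0.065], [0, 0, -0.065], [0, 0, -0.065], [0, 0, -0.065], [0, 0, -0.06], [0, 0, 0]], jaw=[0, 0, 0, 0, 0, 0, 0, 0, 0, 0, 0])

```text
clock: 4.45
tcp_pos: [0.5087, 0.306, 0.3918]
orientation: [2.388, 2.034, -0.02]
contact_force: [-0.2, -0.0, -0.3]
grip_width: 0.0859
```

```bash
python3 - <<'E'
from h import *
from bench import r
o=r.get_obs()
R,T=plan(o,[.5086,.310,.3],77.6)
f=r.grab_frame("wrist");np.savez("/tmp/w1.npz",**f,R=R,p=o["tcp_pos"])
cv2.imwrite("pics/w1.png",f["color"][:,:,::-1])
K=f["intrinsics"];H=f["hand_eye"];v,u=np.mgrid[0:400,0:640]
x=(u-K[0,2])/K[0,0];y=(v-K[1,2])/K[1,1];th=np.hypot(x,y);z=f["z_map"]
s=np.where(th>1e-6,np.tan(th)/np.maximum(th,1e-6),1)
c=np.stack([x*s*z,y*s*z,z],-1);t=c@H[:3,:3].T+H[:3,3];w=t@R.T+o["tcp_pos"]
w[(z<=0)|(th>1.4)]=np.nan
for nm,lo,hi in(("tab",[.46,.25,.085],[.56,.40,.13]),("rd",[.36,.25,.085],[.455,.40,.13]),("rest",[.33,.25,.012],[.60,.40,.024]),("plate",[.46,.25,.03],[.56,.40,.082])):
    P=w[np.all((w>lo)&(w<hi),-1)]
    if len(P)>5:
        q=cv2.minAreaRect((P[:,:2]*1e3).astype(np.float32));print(nm,len(P),np.round(q[0],1),np.round(q[1],1),round(q[2],2),np.percentile(P[:,2],[5,50,95]).round(4))
E
```

```text
clock 4.45 pos [0.5087 0.306  0.3918] yaw 80.83 toolz [-0.0066 -0.0118 -0.9999] q [ 0.07  0.55 -1.    1.72  0.5   1.17  0.35]
dp units [ 0.0426 -0.0028  0.7649] mm [ 5.1 -0.3 91.8] twist units [-0.002   0.0061  0.0269] deg [-0.24  0.73  3.23]
tab 494 [505.7 309.8] [10.7 24.4] 77.76 [0.0921 0.1221 0.1236]
rd 453 [409.5 330.9] [10.2 24.3] 78.0 [0.1025 0.1225 0.1237]
rest 5383 [457.  320.7] [ 46.8 196. ] 77.65 [0.0174 0.0188 0.0203]
plate 316 [506.2 310.2] [ 8.4 67.9] 77.52 [0.0584 0.0786 0.0799]
```

View pics/w1.png

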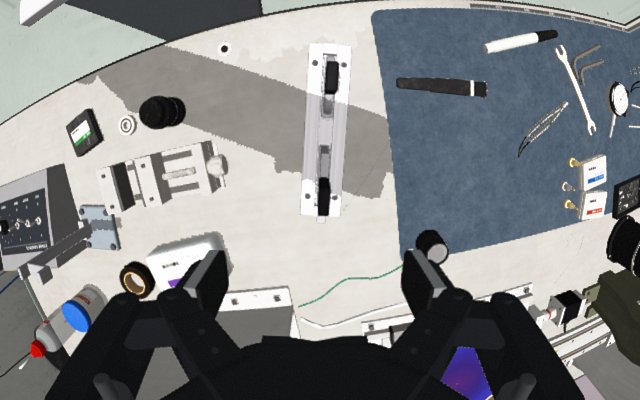

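Emit:
apply_moves(dp=[[0.04, 0.015, 0.2], [0, 0, 0.2], [0, 0, 0.2], [0, 0, 0]], twist=[[-0.002, 0.006, 0.027], [0, 0, 0], [0, 0, 0], [0, 0, 0]], jaw=[0, 0, 0, 0])

```text
clock: 4.9
tcp_pos: [0.5118, 0.3101, 0.3184]
orientation: [2.469, 1.941, 0.003]
contact_force: [-0.5, -1.4, -0.2]
grip_width: 0.0854
```

```bash
python3 - <<'E'
from h import *
from bench import r
plan(r.get_obs(),[.507,.310,.267],77.6)
E
```

```text
clock 4.9 pos [0.5118 0.3101 0.3184] yaw 76.34 toolz [ 2.3e-03  4.0e-04 -1.0e+00] q [ 0.02  0.62 -0.92  1.78  0.57  1.03  0.21]
dp units [-0.0108 -0.0397  0.428 ] mm [-1.3 -4.8 51.4] twist units [ 0.001  -0.0004 -0.0105] deg [ 0.12 -0.05 -1.26]
```

Emit:
apply_moves(dp=[[-0.01, -0.04, 0.1], [0, 0, 0.1], [0, 0, 0.1], [0, 0, 0.08], [0, 0, 0], [0, 0, 0]], twist=[[0, 0, -0.0105], [0, 0, 0], [0, 0, 0], [0, 0, 0], [0, 0, 0], [0, 0, 0]], jaw=[0, 0, 0, 0, 0, 0])

```text
clock: 5.5
tcp_pos: [0.5072, 0.311, 0.2718]
orientation: [2.45, 1.964, 0.008]
contact_force: [-1.0, 0.9, 0.5]
grip_width: 0.0854
```

```bash
python3 - <<'E'
from h import *
from bench import r
plan(r.get_obs(),[.507,.310,.267],77.6)
f=r.grab_frame("side");cv2.imwrite("pics/s2.png",cv2.resize(f["color"][160:320,220:420,::-1],None,fx=4,fy=3.75))
E
```

```text
clock 5.5 pos [0.5072 0.311  0.2718] yaw 77.45 toolz [ 0.0051  0.002  -1.    ] q [-0.01  0.67 -0.89  1.82  0.63  0.96  0.18]
dp units [-0.0088  0.0002  0.04  ] mm [-1.1  0.   4.8] twist units [ 0.0022 -0.0014 -0.0013] deg [ 0.26 -0.17 -0.15]
```

View pics/s2.png

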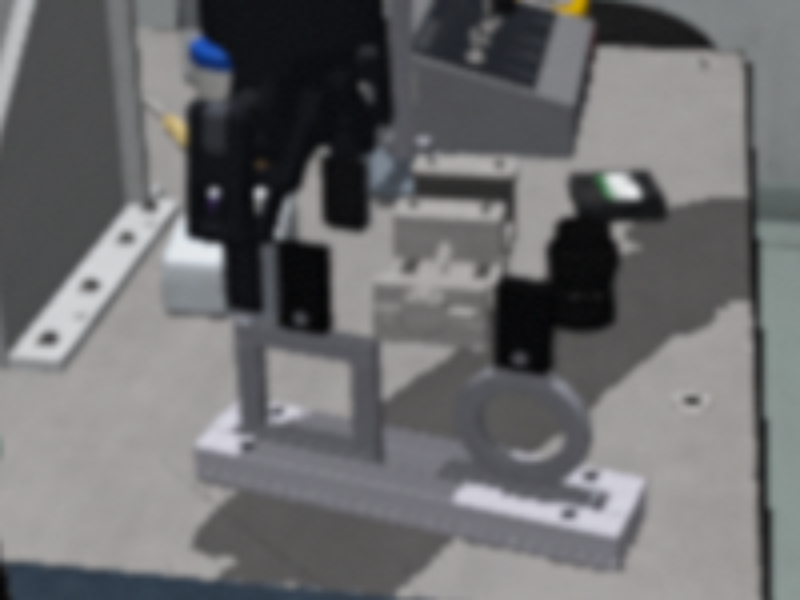

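Emit:
apply_moves(dp=[[-0.008, 0, 0.04], [0, 0, 0], [0, 0, 0], [0, 0, 0], [0, 0, 0], [0, 0, 0], [0, 0, 0], [0, 0, 0], [0, 0, 0], [0, 0, 0]], twist=[[0.002, -0.001, 0], [0, 0, 0], [0, 0, 0], [0, 0, 0], [0, 0, 0], [0, 0, 0], [0, 0, 0], [0, 0, 0], [0, 0, 0], [0, 0, 0]], jaw=[0, 0, 255, 255, 255, 255, 255, 255, 255, 255], grip_force=40)

```text
clock: 6.55
tcp_pos: [0.5076, 0.3103, 0.2683]
orientation: [2.452, 1.964, 0.006]
contact_force: [1.3, 0.3, -0.2]
grip_width: 0.0093
```

```bash
python3 - <<'E'
from h import *
from bench import r
o=r.get_obs();plan(o,[.507,.310,.267],77.6);print(o["grip_width"],o["contact_force"],o["moment"])
E
```

```text
clock 6.55 pos [0.5076 0.3103 0.2683] yaw 77.41 toolz [ 0.0028  0.0022 -1.    ] q [-0.01  0.67 -0.88  1.82  0.64  0.95  0.17]
dp units [-0.0038 -0.0042  0.0111] mm [-0.5 -0.5  1.3] twist units [ 0.0011 -0.0013 -0.0016] deg [ 0.13 -0.16 -0.19]
0.009306015512204228 [ 1.27165724  0.29260533 -0.18891414] [-0.01656835 -0.00649968  0.00584221]
```

Emit:
apply_moves(dp=[[0, 0, -0.06], [0, 0, -0.1], [0, 0, -0.15], [0, 0, -0.2], [0, 0, -0.2], [0, 0, -0.2], [0, 0, -0.02], [0, 0, 0]], twist=[[0, 0, 0], [0, 0, 0], [0, 0, 0], [0, 0, 0], [0, 0, 0], [0, 0, 0], [0, 0, 0], [0, 0, 0]], jaw=[255, 255, 255, 255, 255, 255, 255, 255])

```text
clock: 7.35
tcp_pos: [0.5063, 0.3105, 0.3908]
orientation: [2.45, 1.966, 0.008]
contact_force: [-0.6, -0.2, -3.1]
grip_width: 0.0094
```

```bash
python3 - <<'E'
from h import *
from bench import r
o=r.get_obs();plan(o,[.543,.075,.377],81);print(o["grip_width"],o["contact_force"],o["moment"])
E
```

```text
clock 7.35 pos [0.5063 0.3105 0.3908] yaw 77.49 toolz [ 0.0042  0.0031 -1.    ] q [ 0.06  0.54 -0.99  1.72  0.49  1.14  0.29]
dp units [-1.8497  0.7235  0.1102] mm [-222.    86.8   13.2] twist units [ 0.0017 -0.0018 -0.0292] deg [ 0.2  -0.22 -3.51]
0.00940734411987977 [-0.58562788 -0.16473774 -3.0767615 ] [-0.06740385 -0.02219447  0.00378226]
```

Emit:
apply_moves(dp=[[-0.1, 0.04, 0.0], [-0.2, 0.08, 0.01], [-0.22, 0.085, 0.01], [-0.22, 0.085, 0.01], [-0.22, 0.085, 0.01], [-0.22, 0.085, 0.02], [-0.22, 0.085, 0.02], [-0.2, 0.08, 0.01], [-0.15, 0.06, 0.01], [-0.1, 0.04, 0.01], [0, 0, 0], [0, 0, 0]], twist=[[0, 0, 0], [0, 0, 0], [0, 0, 0], [0, 0, 0], [0, 0, 0], [0, 0, 0], [0, 0, 0], [0, 0, -0.01], [0, 0, -0.01], [0, 0, -0.01], [0, 0, 0], [0, 0, 0]], jaw=[255, 255, 255, 255, 255, 255, 255, 255, 255, 255, 255, 255])

```text
clock: 8.55
tcp_pos: [0.5409, 0.0523, 0.3631]
orientation: [-2.384, -2.033, 0.029]
contact_force: [0.6, 0.1, -2.1]
grip_width: 0.0097
```

```bash
cat >> h.py <<'E'
def wcloud(f,o):
    R=Ro.from_rotvec(o["orientation"]).as_matrix()
    K=f["intrinsics"];H=f["hand_eye"];v,u=np.mgrid[0:400,0:640]
    x=(u-K[0,2])/K[0,0];y=(v-K[1,2])/K[1,1];th=np.hypot(x,y);z=f["z_map"]
    s=np.where(th>1e-6,np.tan(th)/np.maximum(th,1e-6),1)
    c=np.stack([x*s*z,y*s*z,z],-1);t=c@H[:3,:3].T+H[:3,3];w=t@R.T+o["tcp_pos"]
    w[(z<=0)|(th>1.4)]=np.nan
    return w
def rep(nm,w,lo,hi):
    P=w[np.all((w>lo)&(w<hi),-1)]
    if len(P)>5:
        q=cv2.minAreaRect((P[:,:2]*1e3).astype(np.float32));print(nm,len(P),np.round(q[0],1),np.round(q[1],1),round(q[2],2),"z",np.percentile(P[:,2],[2,50,98]).round(4))
    else: print(nm,len(P))
E
python3 - <<'E'
from h import *
from bench import r
o=r.get_obs();plan(o,[.543,.075,.377],81);print(o["grip_width"],o["contact_force"],o["moment"])
F={}
for n in("wrist","top","side"):
    f=r.grab_frame(n);F[n]=f;w=wcloud(f,o) if n=="wrist" else cloud(f)
    rep(n+" hooktop",w,[.50,-.07,.157],[.57,.005,.172]);rep(n+" arm",w,[.50,-.07,.14],[.57,.005,.172])
    rep(n+" frame plate",w,[.48,.04,.16],[.60,.115,.20]);rep(n+" frame",w,[.48,.04,.10],[.60,.115,.195]); np.savez(f"/tmp/{n}3.npz",**f)
cv2.imwrite("pics/m3.png",np.vstack([np.hstack([cv2.resize(F["wrist"]["color"],(400,250)),cv2.resize(F["top"]["color"][80:240,300:460],(300,250))]),np.hstack([cv2.resize(F["side"]["color"][100:240,240:380],(350,350)),np.zeros((350,350,3),np.uint8)])])[:,:,::-1])
E
```

```text
clock 8.55 pos [0.5409 0.0523 0.3631] yaw 80.92 toolz [-0.019  -0.0058 -0.9998] q [ 0.56  0.5  -1.    1.86  0.47  1.07  0.78]
dp units [ 0.1884 -0.0149 -0.1172] mm [ 22.6  -1.8 -14.1] twist units [-0.0085  0.0042 -0.0007] deg [-1.02  0.5  -0.08]
0.00970288133747796 [ 0.58918986  0.06094618 -2.0677556 ] [ 0.00093816 -0.07448622 -0.00426002]
wrist hooktop 522 [530.3 -25.4] [48.5 16.1] 81.14 z [0.1572 0.1622 0.1638]
wrist arm 1910 [530.1 -25.3] [48.7 16.9] 81.11 z [0.1444 0.1492 0.1634]
wrist frame plate 1305 [516.3  57.8] [30.6 27.9] 78.93 z [0.1625 0.1749 0.1994]
wrist frame 1380 [522.2  54.4] [44.9 26.5] 3.13 z [0.1086 0.1739 0.1942]
top hooktop 44 [532.7 -25.4] [46.4 14.6] 80.32 z [0.1585 0.162  0.1648]
top arm 195 [532.9 -25.7] [47.4 16.4] 80.44 z [0.1444 0.1496 0.1642]
top frame plate 80 [519.2  59.7] [24.1 25.6] 72.1 z [0.1647 0.1737 0.1988]
top frame 158 [529.6  52.9] [10.9 53.3] 84.93 z [0.1034 0.146  0.1904]
side hooktop 26 [528.8 -22.3] [47.3 15.5] 89.89 z [0.1573 0.1603 0.1622]
side arm 58 [528.8 -22.4] [15.8 47.3] 0.38 z [0.147  0.1563 0.1621]
side frame plate 297 [537.   58.6] [66.1 29.1] 6.14 z [0.1614 0.1727 0.199 ]
side frame 706 [536.9  55.3] [20.8 68.6] 87.17 z [0.1014 0.1439 0.1916]
```

View pics/m3.png

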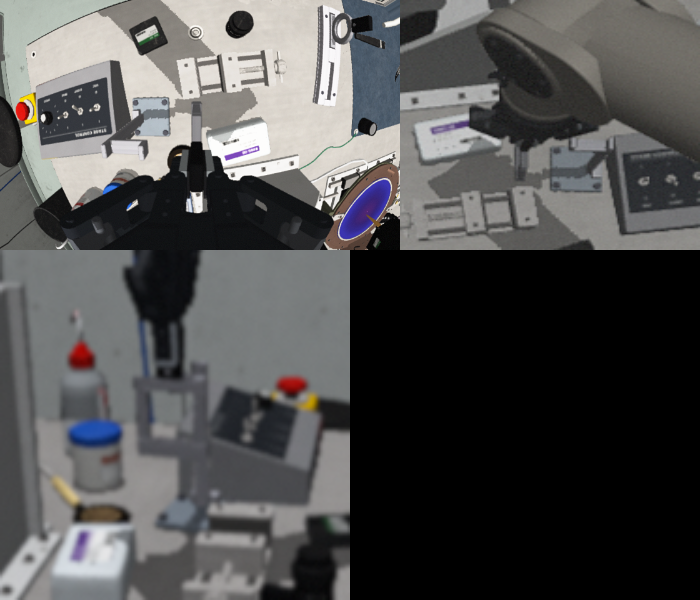

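Emit:
apply_moves(dp=[[0, 0.018, -0.12], [0, 0, 0], [0, 0, 0]], twist=[[-0.0085, 0.004, 0], [0, 0, 0], [0, 0, 0]], jaw=[255, 255, 255])

```text
clock: 9.0
tcp_pos: [0.5433, 0.056, 0.3802]
orientation: [2.383, 2.045, 0.006]
contact_force: [0.1, -0.8, -2.3]
grip_width: 0.0094
```

```bash
python3 - <<'E'
from h import *
from bench import r
o=r.get_obs();plan(o,[.5315,-.0243,.377],80.9);print(o["grip_width"],o["contact_force"],o["moment"])
E
```

```text
clock 9.0 pos [0.5433 0.056  0.3802] yaw 81.27 toolz [ 0.0041  0.0011 -1.    ] q [ 0.57  0.48 -1.02  1.84  0.46  1.08  0.8 ]
dp units [-0.6762  0.0038  0.0252] mm [-81.1   0.5   3. ] twist units [ 0.0019 -0.0008  0.0031] deg [ 0.22 -0.1   0.37]
0.009361465633670603 [ 0.11829059 -0.7993538  -2.29865153] [-0.02955627  0.02515154 -0.05075479]
```

Emit:
apply_moves(dp=[[-0.08, 0, 0.01], [-0.09, 0, 0], [-0.09, 0, 0], [-0.09, 0, 0], [0, 0, 0]], twist=[[0.002, -0.001, 0.003], [0, 0, 0], [0, 0, 0], [0, 0, 0], [0, 0, 0]], jaw=[255, 255, 255, 255, 255])

```text
clock: 9.5
tcp_pos: [0.5359, 0.0103, 0.3787]
orientation: [2.391, 2.037, -0.003]
contact_force: [-0.3, 0.1, -1.2]
grip_width: 0.0097
```

```bash
python3 - <<'E'
from h import *
from bench import r
o=r.get_obs();plan(o,[.5315,-.0243,.377],80.9);print(o["grip_width"],o["contact_force"],o["moment"])
f=r.grab_frame("side");g=r.grab_frame("wrist")
cv2.imwrite("pics/m4.png",np.hstack([cv2.resize(f["color"][110:210,250:370],(480,400)),g["color"][60:360,200:420][:,:,:].repeat(1,0)[:300].copy() if 0 else cv2.resize(g["color"][50:350,180:420],(320,400))])[:,:,::-1])
E
```

```text
clock 9.5 pos [0.5359 0.0103 0.3787] yaw 80.85 toolz [-0.0012 -0.0016 -1.    ] q [ 0.66  0.46 -1.02  1.87  0.45  1.07  0.88]
dp units [-0.2904  0.0094  0.0145] mm [-34.8   1.1   1.7] twist units [-0.0004  0.0008 -0.0004] deg [-0.05  0.1  -0.05]
0.009720865038542663 [-0.26808803  0.13346477 -1.22881721] [-0.05323646  0.02244001 -0.01469036]
```

View pics/m4.png

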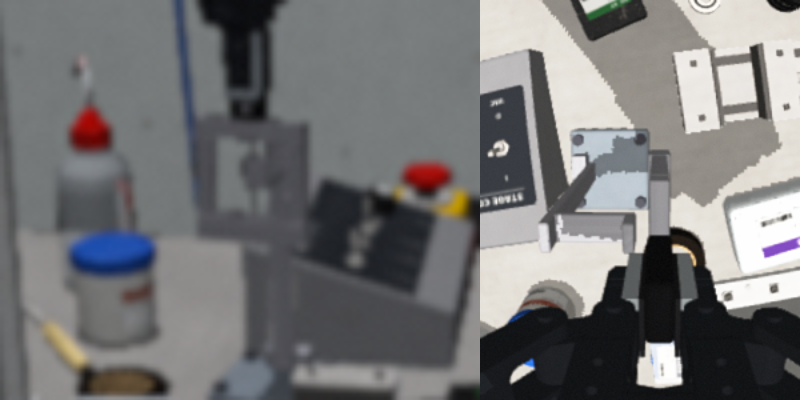

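In the side view the hook tip at about (258,168) shows inside the window, which spans about (215–280, 135–212). The wrist view shows the frame just before the tip. I'll continue in.

Emit:
apply_moves(dp=[[-0.08, 0.005, 0.01], [-0.08, 0.005, 0], [-0.08, 0, 0], [-0.05, 0, 0], [0, 0, 0], [0, 0, 0]], twist=[[0, 0, 0], [0, 0, 0], [0, 0, 0], [0, 0, 0], [0, 0, 0], [0, 0, 0]], jaw=[255, 255, 255, 255, 255, 255])

```text
clock: 10.2
tcp_pos: [0.5314, -0.025, 0.3777]
orientation: [-2.388, -2.04, 0.0]
contact_force: [-0.1, 0.9, -1.8]
grip_width: 0.0093
```

```bash
python3 - <<'E'
from h import *
from bench import r
o=r.get_obs();plan(o,[.5315,-.0243,.352],80.9);print(o["grip_width"],o["contact_force"],o["moment"])
f=r.grab_frame("side");g=r.grab_frame("wrist");w=wcloud(g,o);c=cloud(f)
rep("w arm",w,[.5,-.07,.14],[.57,.0,.166]);rep("w plate",w,[.48,-.07,.170],[.6,.03,.195]);rep("s arm",c,[.5,-.07,.14],[.57,.0,.166]);rep("s plate",c,[.48,-.07,.11],[.6,.03,.195])
cv2.imwrite("pics/m5.png",np.hstack([cv2.resize(f["color"][110:210,250:370],(480,400)),cv2.resize(g["color"][50:350,180:420],(320,400))])[:,:,::-1])
E
```

```text
clock 10.2 pos [ 0.5314 -0.025   0.3777] yaw 81.01 toolz [-3.e-04  3.e-04 -1.e+00] q [ 0.73  0.45 -1.02  1.88  0.44  1.06  0.95]
dp units [6.000e-03 1.000e-04 2.145e-01] mm [ 0.7  0.  25.7] twist units [-0.0002 -0.0001  0.0009] deg [-0.02 -0.02  0.11]
0.009308235269212596 [-0.10731308  0.85872569 -1.79122792] [-0.00879413  0.02492457 -0.00831058]
w arm 1515 [530.  -25.5] [48.  16.7] 80.34 z [0.1449 0.1493 0.1635]
w plate 783 [508.4 -21.5] [10.2 25.1] 79.13 z [0.1743 0.1882 0.194 ]
s arm 219 [532.8 -22. ] [53.8 45.3] 27.65 z [0.1411 0.1528 0.1652]
s plate 736 [530.6 -21.8] [57.8 47.7] 27.65 z [0.1157 0.1511 0.1916]
```

View pics/m5.png

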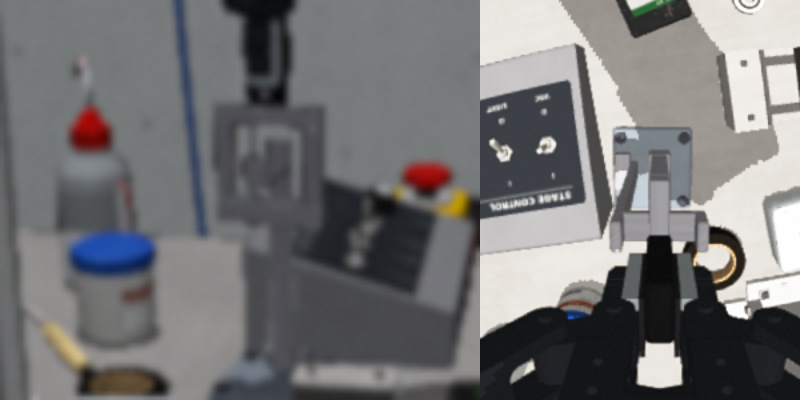

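The hook now passes through the window. In the wrist view the plate at about (659,195) sits midway between post (618) and tip (705). Lowering now.

Emit:
apply_moves(dp=[[0.006, 0, 0.06], [0, 0, 0.06], [0, 0, 0.06], [0, 0, 0.02], [0, 0, 0], [0, 0, 0]], twist=[[0, 0, 0], [0, 0, 0], [0, 0, 0], [0, 0, 0], [0, 0, 0], [0, 0, 0]], jaw=[255, 255, 255, 255, 255, 255])

```text
clock: 10.9
tcp_pos: [0.5313, -0.0224, 0.3509]
orientation: [-2.384, -2.043, 0.0]
contact_force: [0.2, 0.3, -1.2]
grip_width: 0.0093
```

```bash
python3 - <<'E'
from h import *
from bench import r
o=r.get_obs();plan(o,[.5315,-.0243,.3503],80.9);print(o["grip_width"],o["contact_force"],o["moment"])
E
```

```text
clock 10.9 pos [ 0.5313 -0.0224  0.3509] yaw 81.19 toolz [-0.0014  0.0012 -1.    ] q [ 0.71  0.49 -1.    1.9   0.48  1.02  0.92]
dp units [-0.015   0.0039  0.0051] mm [-1.8  0.5  0.6] twist units [-0.0008 -0.0004  0.0025] deg [-0.09 -0.05  0.29]
0.00930183415616311 [ 0.15655777  0.28467436 -1.24542364] [ 0.00937235 -0.04629539 -0.05956651]
```

Emit:
apply_moves(dp=[[-0.014, 0.004, 0.01], [0, 0, 0.01], [0, 0, 0]], twist=[[0, 0, 0.002], [0, 0, 0], [0, 0, 0]], jaw=[255, 255, 255])

```text
clock: 11.2
tcp_pos: [0.5319, -0.0232, 0.3507]
orientation: [-2.389, -2.038, -0.001]
contact_force: [0.2, -0.5, -2.6]
grip_width: 0.0094
```

```bash
python3 - <<'E'
from h import *
from bench import r
for i in range(3):
    o=r.get_obs();print(o["contact_force"].round(2)); f=r.grab_frame("wrist")
plan(o,[.5315,-.0243,.3503],80.9);print(o["grip_width"],o["moment"])
E
```

```text
[ 0.25 -0.52 -2.56]
[-1.02  0.   -1.46]
[ 0.14  0.13 -1.07]
clock 11.3 pos [ 0.532  -0.0233  0.3505] yaw 80.94 toolz [-2.0e-04  1.3e-03 -1.0e+00] q [ 0.71  0.49 -1.    1.9   0.48  1.01  0.91]
dp units [-0.0086 -0.0024  0.0017] mm [-1.  -0.3  0.2] twist units [-0.0002 -0.0006  0.0003] deg [-0.02 -0.07  0.04]
0.009406459762870682 [ 0.03685994  0.06779924 -0.00634817]
```

Emit:
apply_moves(dp=[[-0.006, 0, 0.015], [0, 0, 0.015], [0, 0, 0]], twist=[[0, 0, 0], [0, 0, 0], [0, 0, 0]], jaw=[255, 255, 255])

```text
clock: 11.65
tcp_pos: [0.5322, -0.023, 0.3507]
orientation: [2.39, 2.038, -0.001]
contact_force: [-0.1, -0.2, -2.1]
grip_width: 0.0091
```

```bash
python3 - <<'E'
from h import *
from bench import r
for i in range(2):
    o=r.get_obs();print(o["contact_force"].round(2)); f=r.grab_frame("wrist")
plan(o,[.5315,-.0243,.3503],80.9);print(o["grip_width"],o["moment"])
w=wcloud(f,o);rep("plate",w,[.48,-.07,.145],[.53,.03,.17]);rep("arm",w,[.5,-.07,.14],[.57,.0,.170])
f=r.grab_frame("side");c=cloud(f)
cv2.imwrite("pics/m6.png",cv2.resize(f["color"][110:210,250:370],(720,600),interpolation=cv2.INTER_CUBIC)[:,:,::-1])
E
```

```text
[-0.09 -0.17 -2.07]
[ 0.22 -0.01 -1.39]
clock 11.7 pos [ 0.5323 -0.0229  0.3506] yaw 80.91 toolz [ 5.e-04 -5.e-04 -1.e+00] q [ 0.7   0.49 -1.    1.9   0.48  1.01  0.91]
dp units [-0.0123 -0.0047  0.0029] mm [-1.5 -0.6  0.3] twist units [0.0003 0.0002 0.0001] deg [0.04 0.03 0.01]
0.009112306775187793 [ 0.02158689 -0.01548002  0.04062406]
plate 1963 [513.4 -25.1] [33.2 48.1] 0.01 z [0.1462 0.16   0.1668]
arm 2356 [518.6 -24. ] [48.1 38.8] 81.9 z [0.1447 0.1567 0.1662]
```

View pics/m6.png

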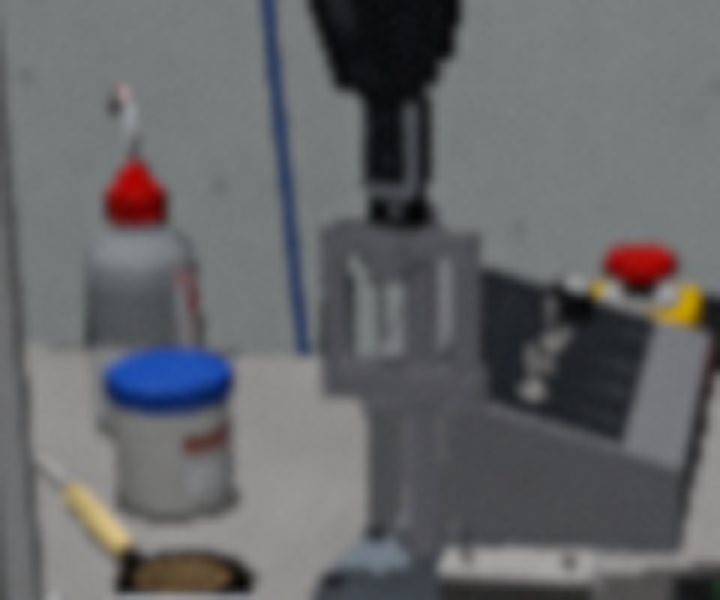

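Emit:
apply_moves(dp=[[-0.012, -0.004, 0.03], [0, 0, 0.03], [0, 0, 0.03]], twist=[[0, 0, 0], [0, 0, 0], [0, 0, 0]], jaw=[255, 255, 255])

```text
clock: 12.1
tcp_pos: [0.5338, -0.0221, 0.3494]
orientation: [2.386, 2.032, -0.001]
contact_force: [-13.0, -4.0, 36.3]
grip_width: 0.0094
```

```bash
python3 - <<'E'
from h import *
from bench import r
for i in range(2):
    o=r.get_obs();print(o["contact_force"].round(2)); f=r.grab_frame("wrist")
plan(o,[.5315,-.0243,.3503],80.9);print(o["grip_width"],o["moment"])
w=wcloud(f,o)
P=w[np.all((w>[.48,-.07,.14])&(w<[.525,.03,.19]),-1)];print(np.histogram(P[:,2],bins=np.arange(.14,.19,.002)))
cv2.imwrite("pics/w7.png",cv2.resize(f["color"][50:350,180:420],(480,600))[:,:,::-1])
E
```

```text
[-13.    -3.98  36.35]
[-13.99  -3.32  36.39]
clock 12.15 pos [ 0.5338 -0.022   0.3494] yaw 80.85 toolz [ 0.0046 -0.0063 -1.    ] q [ 0.7   0.49 -0.99  1.9   0.49  1.01  0.9 ]
dp units [-0.0216 -0.0157 -0.0071] mm [-2.6 -1.9 -0.9] twist units [ 0.0026  0.0026 -0.0004] deg [ 0.32  0.32 -0.05]
0.009304641450579323 [-0.90167923  3.28246909 -0.06725749]
(array([ 16,  26,  57,  93, 216,  23,  30,  45,  26,  48, 542, 206,  24,
        28,  38,  28,  35,  37,  23,  69,  81, 103, 119, 111]), array([0.14 , 0.142, 0.144, 0.146, 0.148, 0.15 , 0.152, 0.154, 0.156,
       0.158, 0.16 , 0.162, 0.164, 0.166, 0.168, 0.17 , 0.172, 0.174,
       0.176, 0.178, 0.18 , 0.182, 0.184, 0.186, 0.188]))
```

View pics/w7.png

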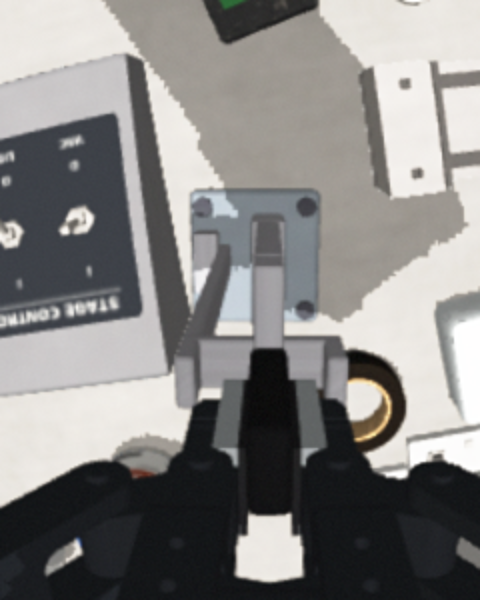

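The frame is seated (36 N upward, plate top at 0.161 m), so I'll relieve the pressure before opening.

Emit:
apply_moves(dp=[[0, 0, -0.006], [0, 0, 0], [0, 0, 0]], twist=[[0.002, 0.002, 0], [0, 0, 0], [0, 0, 0]], jaw=[255, 255, 255])

```text
clock: 12.5
tcp_pos: [0.5339, -0.0223, 0.3507]
orientation: [2.39, 2.035, 0.001]
contact_force: [0.2, -0.3, -2.4]
grip_width: 0.0094
```

```bash
python3 - <<'E'
from h import *
from bench import r
for i in range(2):
    o=r.get_obs();print(o["contact_force"].round(2)); f=r.grab_frame("wrist")
plan(o,[.5315,-.0243,.3503],80.9);print(o["grip_width"],o["moment"])
E
```

```text
[ 0.18 -0.25 -2.38]
[ 0.11 -0.39 -2.04]
clock 12.55 pos [ 0.5338 -0.0223  0.3506] yaw 80.82 toolz [ 0.0021 -0.002  -1.    ] q [ 0.7   0.49 -0.99  1.9   0.48  1.02  0.91]
dp units [-0.0192 -0.0167  0.0022] mm [-2.3 -2.   0.3] twist units [ 0.0011  0.0008 -0.0007] deg [ 0.13  0.09 -0.08]
0.009401931005769658 [-0.00355846  0.00762249 -0.0294466 ]
```

Emit:
apply_moves(dp=[[-0.02, -0.02, -0.003], [0, 0, 0], [0, 0, 0]], twist=[[0.001, 0.001, 0], [0, 0, 0], [0, 0, 0]], jaw=[255, 255, 255])

```text
clock: 12.9
tcp_pos: [0.5306, -0.0247, 0.35]
orientation: [-2.391, -2.035, 0.001]
contact_force: [-1.3, 1.2, 2.3]
grip_width: 0.0095
```

```bash
python3 - <<'E'
from h import *
from bench import r
o=r.get_obs();print(o["contact_force"].round(2))
plan(o,[.5315,-.0243,.3503],80.9)
E
```

```text
[-1.29  1.16  2.27]
clock 12.9 pos [ 0.5306 -0.0247  0.35  ] yaw 80.82 toolz [-0.0018  0.001  -1.    ] q [ 0.71  0.49 -1.    1.9   0.48  1.01  0.91]
dp units [ 0.0046  0.0071 -0.0022] mm [ 0.6  0.9 -0.3] twist units [-0.0009 -0.0003 -0.0007] deg [-0.11 -0.04 -0.08]
```

Emit:
apply_moves(dp=[[0, 0, 0], [0, 0, 0], [0, 0, 0], [0, 0, 0], [0, 0, 0], [0, 0, 0]], twist=[[0, 0, 0], [0, 0, 0], [0, 0, 0], [0, 0, 0], [0, 0, 0], [0, 0, 0]], jaw=[215, 200, 170, 120, 60, 0])

```text
clock: 13.5
tcp_pos: [0.5311, -0.0245, 0.3504]
orientation: [-2.391, -2.036, -0.002]
contact_force: [-0.9, -0.3, -0.1]
grip_width: 0.0712
```

```bash
python3 - <<'E'
from h import *
from bench import r
o=r.get_obs();print(o["contact_force"].round(2),o["grip_width"])
plan(o,[.5315,-.0243,.45],80.9)
f=r.grab_frame("side");g=r.grab_frame("wrist")
cv2.imwrite("pics/m8.png",np.hstack([cv2.resize(f["color"][110:210,250:370],(480,400)),cv2.resize(g["color"][50:350,180:420],(320,400))])[:,:,::-1])
E
```

```text
[-0.89 -0.32 -0.07] 0.07124275126045136
clock 13.5 pos [ 0.5311 -0.0245  0.3504] yaw 80.83 toolz [-1.0e-04  1.6e-03 -1.0e+00] q [ 0.71  0.49 -1.    1.9   0.48  1.01  0.91]
dp units [ 0.0033  0.0029 -0.8297] mm [  0.4   0.3 -99.6] twist units [-0.0001 -0.0008 -0.0006] deg [-0.02 -0.09 -0.07]
```

View pics/m8.png

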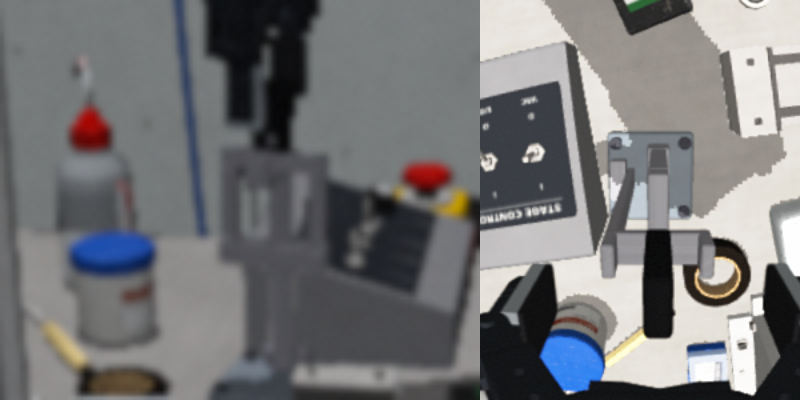

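The frame hangs centred and upright, with the jaws open at both sides in the wrist view, at x ≈ 525 and 785. Raising straight up now.

Emit:
apply_moves(dp=[[0, 0, -0.05], [0, 0, -0.1], [0, 0, -0.2], [0, 0, -0.3], [0, 0, -0.3], [0, 0, 0], [0, 0, 0], [0, 0, 0]], twist=[[0, 0, 0], [0, 0, 0], [0, 0, 0], [0, 0, 0], [0, 0, 0], [0, 0, 0], [0, 0, 0], [0, 0, 0]], jaw=[0, 0, 0, 0, 0, 0, 0, 0])

```text
clock: 14.4
tcp_pos: [0.5308, -0.0236, 0.4733]
orientation: [-2.39, -2.039, -0.004]
contact_force: [-0.6, 0.2, -0.0]
grip_width: 0.085
```

```bash
python3 - <<'E'
from h import *
from bench import r
for k in range(2):
    o=r.get_obs();f=r.grab_frame("side");g=r.grab_frame("wrist");t=cloud(f);w=wcloud(g,o)
    print(o["clock"],o["tcp_pos"].round(4),o["contact_force"].round(2))
    rep("w tab",w,[.5,-.07,.175],[.57,.03,.22]);rep("w plate",w,[.48,-.07,.155],[.515,.03,.166]);rep("w plate r",w,[.55,-.07,.155],[.58,.03,.166])
    rep("s frame",t,[.48,-.07,.168],[.58,.03,.22]);rep("rd tab",t,[.36,.25,.085],[.455,.40,.13]);rep("w rd tab",w,[.36,.25,.085],[.455,.40,.13])
cv2.imwrite("pics/m9.png",np.hstack([cv2.resize(f["color"][110:310,250:400],(450,600)),cv2.resize(g["color"][0:400,120:440],(350,438),).copy().repeat(1,0) if 0 else cv2.copyMakeBorder(cv2.resize(g["color"][0:400,120:440],(350,438)),0,162,0,0,cv2.BORDER_CONSTANT)])[:,:,::-1])
E
```

```text
14.4 [ 0.5308 -0.0236  0.4733] [-0.59  0.22 -0.01]
w tab 468 [526.6 -24.4] [10.5 24.3] 80.8 z [0.1793 0.2046 0.2063]
w plate 196 [504.1 -21. ] [ 6.5 22. ] 81.06 z [0.1595 0.1611 0.1635]
w plate r 55 [556.9 -29.5] [6.8 6.6] 81.0 z [0.1597 0.1614 0.1627]
s frame 159 [527.8 -19.2] [22.2 10.4] 6.16 z [0.1687 0.1869 0.2045]
rd tab 345 [410.9 333.5] [12.5 24.2] 81.54 z [0.0859 0.1064 0.1229]
w rd tab 385 [409.4 330.2] [12.  24.9] 78.27 z [0.0859 0.109  0.1241]
14.5 [ 0.5306 -0.0238  0.4725] [ 0.14 -0.15 -0.25]
w tab 458 [526.7 -24.6] [10.3 24.6] 80.53 z [0.1772 0.2044 0.2059]
w plate 197 [504.2 -21.3] [ 6.5 22.5] 80.96 z [0.1566 0.1609 0.1623]
w plate r 49 [556.5 -29.7] [6.7 6.3] 81.0 z [0.1592 0.1608 0.1622]
s frame 156 [528.  -19.2] [22.6  8.9] 0.07 z [0.1683 0.1873 0.2044]
rd tab 347 [411.2 333.6] [11.  24.4] 78.06 z [0.086  0.1064 0.1231]
w rd tab 385 [409.3 330.2] [13.  24.6] 80.92 z [0.0862 0.1095 0.124 ]
```

View pics/m9.png

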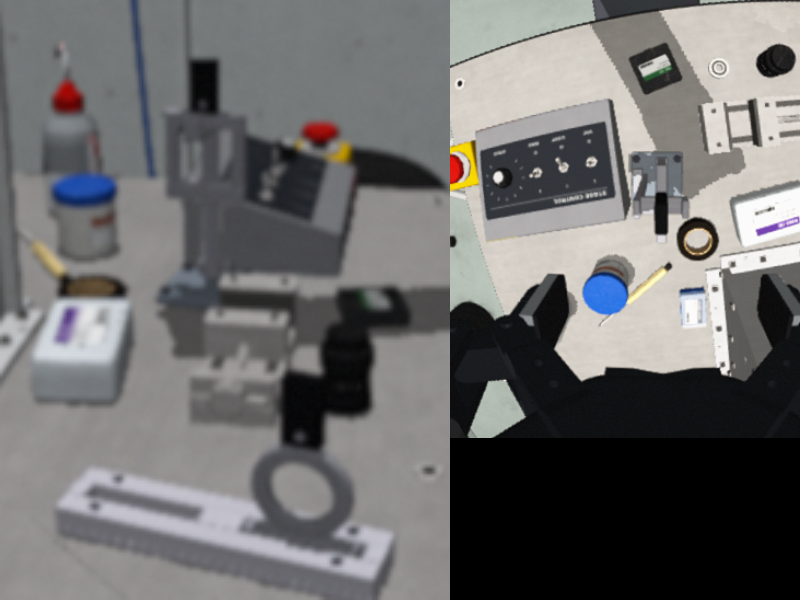

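The side view shows the square frame level on the hook, with its tab at (205,85), and the round frame still in its slot at (300,490). Two readings 0.1 s apart agree.

```bash
python3 -c "
from bench import r
print(r.hand_in()); print(r.get_obs()['clock'])"
```

```text
the job is handed in; nothing more can be done
None
the job is handed in; nothing more can be done
```

The square frame is hanging on the hook stand and the job is handed in at about 14.5 s. I gripped it by the tab, lifted it out of the far slot and brought the window over the tip from the open side. Then I lowered it into the throat, let go and raised the gripper clear.

**Final checks:**
- **Seating:** the tab top is at 0.206 m, as expected when seated. Both ends of the plate are level at 0.161 m, and yaw is about 81°, matching the hook.
- **Stillness:** two readings 0.1 s apart agreed to within about 0.3 mm. I took no pictures after the hand-in.
- **Robot clear:** the gripper is about 12 cm above its release height, and the force readings are near zero.
- **Round frame:** it is still in its slot, at the same place as at the start.

**Worth noting:**
- **Off centre:** the frame sits about 3.5 mm off the hook's middle across its width, within the strip's ±8 mm.
- **Seating force:** while seating it I briefly pressed the frame onto the hook with about 36 N vertically (about 39 N in all), then backed off before opening. That went through the frame, not the arm or gripper body.
- **Camera offset:** the three cameras differed by about 3 mm in absolute position, but agreed within about 1 mm on the distance from frame to hook.

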